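Wind the guide home on a bench spool winder and take off the full spool

ROBOT

A 6-joint arm with a two-finger parallel gripper is mounted at the origin on the work surface. World frame = base frame: x ahead of the robot, y to its left, z up, the work surface at z = 0. Lengths are in mm, angles in degrees, forces in N, time in s.
With the tool pointing down it reaches from about 425 to 950 mm from the base axis. Payload 14.7 kg.
Tool frame: the origin (TCP) lies midway between the tips of the shut fingers; the grasp point (between the pads) lies 19 mm behind it (r.grip_point_offset is the z of the grasp point in the tool frame, in mm); z points along the fingers, y is the direction in which the jaws open and shut (so a half turn about z gives the same grasp; the last joint's range is limited). The gripper opens to 85 mm and grips with 20 to 120 N. Pads are 22 mm wide; open, the fingers measure 114 mm over their backs; the gripper's body (76 mm by 85 mm) begins 54 mm behind the grasp point. The pads swing forward as they close: fully open they stand 13 mm farther back than shut.
Start: joints at [70.955, 27.513, 91.461, -0, 61.026, -2.67], TCP at [183.227, 623.635, 231.297] pointing down, gripper open.
Joint ranges: [-157.49, 157.49], [-46.99, 117.5], [13.45, 153.17], [-89.5, 269.5], [5.16, 153.95], [-167.48, 167.48]. Speed limits (degrees/s): [108.29, 108.29, 136.94, 172.46, 172.46, 172.46].

INTERFACE

Orientations are given as [roll, pitch, yaw] about the fixed x, y, z axes, in that order (R = Rz(yaw) Ry(pitch) Rx(roll)).
In Python, from rig import r, cams, search_frame gives the robot as it stands.
- The arm moves only by the tool apply_moves, never from a script. Its argument "deltas" is text: rows parted by semicolons, each of 7 numbers parted by spaces: the opening in per cent of the stroke, from 0 (shut) to 100 (fully open), then the shift along the tool's x, y, z in mm, then the turn, a rotation vector about the tool's x, y, z in degrees. In form: fingers dx dy dz wx wy wz; .... A call has 1 to 5 rows; each row is the pose to reach, as a shift and turn from the pose commanded when the call began, along the tool's axes at that moment; what a row does not reach only later rows make up. A row lasts 1/12 s, in which the tool goes at most 41.7 mm and 7.16 degrees, less where a joint would pass 70% of its speed; a pose out of reach is approached as far as the arm can. A call with a gripper value outside its range is refused whole. The fingers move at their own pace and stop on an object; "squeeze" is the grip in N (left out, the last holds). Time passes only in rows, so rows that repeat a pose let the fingers close. It gives the time, the measured TCP pose, the force and the opening at its end, in the units of the state.
- r.get_state(): the state, without advancing time (a new reading comes with each control period).
- cams.snapshot(name): name is "scene" or "top"; returns the picture (420x560x3 uint8, red, green, blue); there is no depth.
- cams.calibration(name): a dict with "fx", "fy", "cx", "cy" (pixels), "R" (3x3) and "t" (3): a world point X has camera coordinates R X + t. Camera axes: x right, y down, z forward; pixel columns grow to the right and rows downward; lengths in mm; the calibration is good to about 2 mm. A picture is of the moment at which its call begins. calibration takes no time and is no camera call.
- r.sign_off(): hands the job in, once; it reports no verdict.
Trained networks look in the newest picture that a camera, given by its name, has taken for a name from the list of things; names that differ only in an ending like _2 or _b are one class to them, and where a whole thing is asked for, a point or a joint stands for the part that bears it (a point fixed in the world has none). Each returns a list of dicts, best first, with "score" (0 to 1); they miss things now and then, are a little off and sometimes report something else, mostly with a low value. They report only what shows in the picture. A call takes as long as a camera call.
- search_frame(camera, label): "bbox" ([left, top, width, height] in pixels, round what is visible of it).
The state is a dict: "time_s": time; "joint_positions": joint angles; "qd": joint speeds; "joint_efforts": joint torques, N m; "ee_pos": TCP position; "tcp_rot": TCP orientation; "force": force on the tool from outside, world axes, zero at the start; "wrist_torque": the same for the moment, N m; "gripper_width": finger opening in mm.
Only numpy, scipy, OpenCV 4.12 (cv2) and the standard library are available. Lean on these libraries where they do the work, as an engineer would, in place of code of your own. Each camera call takes 0.05 s, during which the arm holds its last target. There are 200 camera calls.

TASK

Turn the winder's handwheel by its red handle, clockwise as you face the wheel, until the thread guide has come away from over the spool and rests firmly against the rubber tip of its yellow stop; feel for the stop and go no further, because forcing it pushes the stop out of its setting, and do not push the guide itself. Then lift the orange spool straight up off its spindle and set it down upright in the blue tray without dropping it, leaving the guide against its stop and the jar, the thread cone and the hammer where they are.

Things in the scene. Friction and masses are not known exactly. Their poses are not given: they have to be found in the camera images.
- winder: Green bench spool winder, fixed. Base plate 260 (x) by 340 (y) by 20 mm; origin on the bench top, base from x -130 to 130 and y -150 to 190 mm of it. Its -x side, with the handwheel, faces the robot; z up. A rail of 16 mm diameter for guide and stop runs along y at x 105, z 90 mm, between posts (tops at z 114 mm) at y -135 and 160 mm.
- spindle_top (a point): Top of the winder's upright steel spindle (14 mm diameter), at x 30, y -90, z 103 mm of the winder. It rises 75 mm above a round plate (72 mm wide, top at z 28 mm) on which the spool stands. Axes as the winder's.
- wheel: The handwheel: a solid black disc of 116 mm diameter, 12 mm thick, with aluminium middle, on a sloping axle. Origin on its axis at its BACK face; z points out of the front face, up and towards the winder's -x side, 35 degrees from vertical, so a tool coming along it tilts 35 degrees. The handle is at its +x, 46 mm from the axis. Starts at any angle.
- wheel_center (a point): Centre of the wheel's front face, on its axis, at x -77, y 130, z 95 mm of the winder; z axis out of the face. Clockwise, seen facing the wheel, drives the guide along the winder's +y, 12 mm per radian (75 mm a turn), 1.1 to 1.8 turns in all. It takes about 6 N at the handle until the guide meets its stop, and stays where left: friction holds up to 20 N at the guide.
- handle_grip (a point): Middle of the red crank handle, on its axis, 30.5 mm out from the wheel's front face and 46 mm from the wheel's axis, parallel to it: a cylinder of 22 mm diameter, 55 mm long, that begins 3 mm above the wheel's face. It turns freely on its own pin, so a gripper can carry it round without turning itself. z runs along the handle, outwards.
- guide: Thread guide: blue block 40 by 40 by 44 mm high, sliding on the rail, with an aluminium arm 30 mm wide, 10 mm thick that reaches 105 mm from the block's centre to the winder's -x side, top 44 mm above the centre. Origin at the block's centre, axes as the winder's. At first the arm stands 6 mm above the spool and keeps it down. Wound 85 to 130 mm along +y it meets the stop.
- stop: Yellow stop block, 36 by 30 (y) by 44 mm, black knob on top, clamped on the rail to the guide's +y side; origin at its centre, axes as the winder's. A bolt with a black rubber tip points at the guide, standing out 12 to 24 mm from the block (it varies: feel for it). The tip gives 5 mm at 30 N (7 to 8 N more at the handle); above 80 N (about 20 N more at the handle) the block slips.
- spool_center (a point): Middle (half-way up, on the axis) of the spool wound with orange thread: a cylinder of 56 mm diameter and 90 mm high with cardboard ends, 0.18 to 0.35 kg, standing on the spindle. Its hole is 22 mm wide, the spindle 14 mm and ends 15 mm below the spool's top, so it must rise 75 mm to come free. z along its axis.
- spool: The same orange spool; origin at the centre of its underside.
- tray: Open blue tray, fixed to the bench, 130 (x) by 150 (y) mm outside, 35 mm high, walls and floor 5 mm thick. Origin at the centre of its underside, z up.
- cone: Bystander: brown thread cone standing upright, 80 mm wide at the foot, 125 mm high; origin at the centre of its underside. Leave it alone.
- jar: Bystander: amber glass jar with an aluminium cap, 66 mm diameter, 90 mm high; origin at the centre of its underside. Leave it alone. Jar and cone may have swapped places.
- mallet: Bystander: a hammer lying flat along its x axis; origin at the middle of its underside. Leave it alone.

How it is judged:
By the outcome, as a careful person would: the job done as asked, in the order asked, and still so for the second after the job is handed in, with the robot touching nothing.
It also fails if it takes over 70 s, if anything falls off the work surface, if the arm or the gripper's body presses on something with over 40 N, if the wrist force passes 120 N, or if a joint passes its speed limit or range.

## Working session

There is one attempt and no reset: what is moved stays moved. The work goes in short steps, Python scripts to look and compute and a tool call to move; the robot and the scene stay as the last step left them, time stands still between calls to the robot, and variables do not carry over. Pictures are saved under pics/ and viewed, about 8 in all and at most 12, crops included, and the job is handed in when it is done.

Besides the shell and the picture viewer there is one more tool, called after "Call:" as a command line: name --argument value ..., lists and objects as JSON in quotes. apply_moves: Moves the arm, as the interface text tells. Its arguments: {"type":"object","properties":{"deltas":{"type":"string"},"squeeze":{"type":"number"}},"required":["deltas"]}

```bash
mkdir -p pics; ls; python3 - <<'E'
from rig import r,cams,search_frame
import cv2,numpy as np
for n in("scene","top"):
    im=cams.snapshot(n); cv2.imwrite(f"pics/{n}0.png",im[...,::-1])
    c=cams.calibration(n); print(n,c["fx"],c["cx"],c["cy"],"pos",np.round(-np.array(c["R"]).T@np.array(c["t"])),np.round(c["R"],3).tolist())
    for l in("winder","spindle_top","wheel","handle_grip","guide","stop","spool","tray","cone","jar","mallet"):
        print(l,[(np.round(d["bbox"],1).tolist(),round(d["score"],2)) for d in search_frame(n,l)[:2]])
print(r.get_state())
E
```

```text
pics
scene 413.4082249383489 278.20257182773446 203.79355512694394 pos [1269.  745.  783.] [[-0.673, 0.74, -0.025], [0.431, 0.364, -0.826], [-0.602, -0.566, -0.563]]
winder [([197.7, 199.3, 145.4, 107.7], 0.7)]
spindle_top [([194.5, 199.2, 146.9, 113.9], 0.85)]
wheel [([298.1, 206.7, 35.5, 37.4], 0.78)]
handle_grip [([303.4, 202.8, 17.0, 22.4], 0.75)]
guide [([202.3, 200.2, 41.1, 41.6], 0.66), ([174.9, 163.2, 52.9, 33.9], 0.28)]
stop [([241.2, 243.0, 22.7, 22.8], 0.59)]
spool [([223.9, 208.8, 19.7, 30.0], 0.78)]
tray [([175.7, 163.7, 52.2, 35.4], 0.73), ([200.9, 199.0, 41.3, 44.7], 0.47)]
cone [([274.2, 161.4, 20.1, 40.9], 0.75)]
jar [([145.6, 184.5, 22.6, 35.7], 0.67)]
mallet [([375.0, 244.8, 52.6, 77.6], 0.81)]
top 534.8972470706351 284.1912795720413 200.03980428231162 pos [ 425.   60. 1328.] [[-0.013, -1.0, 0.008], [-0.994, 0.012, -0.11], [0.11, -0.01, -0.994]]
winder [([188.9, 116.0, 142.6, 115.0], 0.7), ([234.9, 120.0, 20.4, 20.3], 0.63)]
spindle_top [([188.9, 119.5, 141.8, 113.3], 0.95)]
wheel [([185.9, 178.3, 55.5, 47.0], 0.94), ([296.3, 115.5, 18.1, 50.7], 0.24)]
handle_grip 
[... 380 characters left out ...]
1, 45.5, 108.4], 0.64)]
{'time_s': 1.2, 'joint_positions': array([ 7.09569261e+01,  2.75129808e+01,  9.14605661e+01,  2.82545339e-05,
        6.10275415e+01, -2.67100072e+00]), 'qd': array([-0.04807656,  0.09719748,  0.09156153, -0.04992315,  0.01479438,
       -0.06584192]), 'joint_efforts': array([ 5.54124672e-04, -9.50521302e+01, -4.30652082e+01, -1.39553654e-04,
        1.48877247e-03,  4.18776403e-05]), 'ee_pos': array([183.20565319, 623.63710351, 231.30615865]), 'tcp_rot': array([-1.79998914e+02, -7.54099917e-05,  1.63627913e+02]), 'force': array([ 0.22821958, -0.04582291, -0.55496722]), 'wrist_torque': array([-0.02361177, -0.01360938, -0.00048396]), 'gripper_width': 85.15630042175411}
```

```bash
python3 - <<'E'
import cv2
a=cv2.imread("pics/top0.png")[100:250,170:350]; cv2.imwrite("pics/t0c.png",cv2.resize(a,(720,600),interpolation=cv2.INTER_CUBIC))
a=cv2.imread("pics/scene0.png")[180:330,180:360]; cv2.imwrite("pics/s0c.png",cv2.resize(a,(720,600),interpolation=cv2.INTER_CUBIC))
E
```

```text
(no output)
```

View pics/t0c.png

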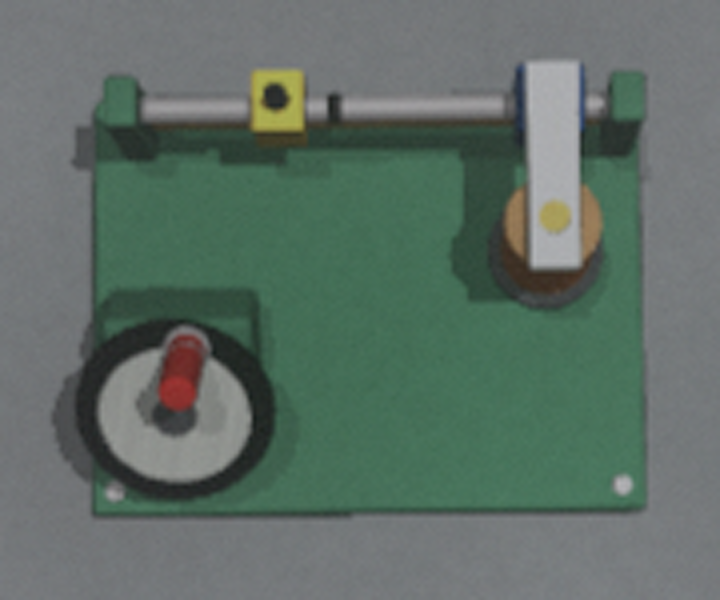

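View pics/s0c.png

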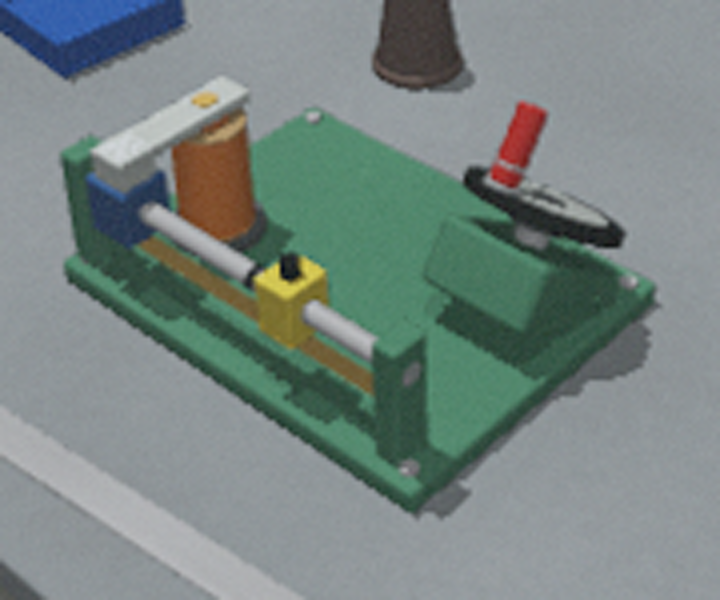

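View pics/top0.png

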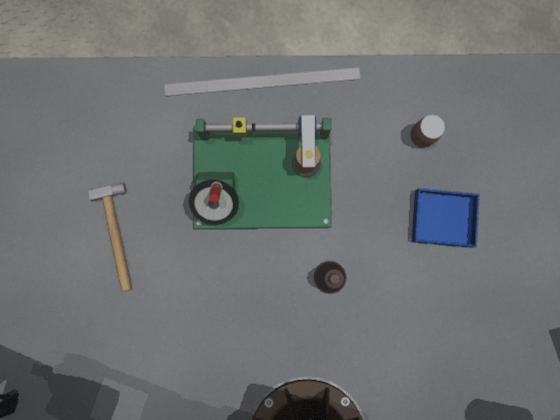

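```bash
cat > h.py <<'E'
import numpy as np
from rig import r,cams,search_frame
from scipy.optimize import least_squares
from scipy.spatial.transform import Rotation as Ro
C={n:cams.calibration(n) for n in("scene","top")}
def proj(n,X):
    c=C[n];p=np.array(c["R"])@np.array(X)+np.array(c["t"]);return np.array([c["fx"]*p[0]/p[2]+c["cx"],c["fy"]*p[1]/p[2]+c["cy"]])
def back(n,uv,z):
    c=C[n];R=np.array(c["R"]);o=-R.T@np.array(c["t"]);d=R.T@np.array([(uv[0]-c["cx"])/c["fx"],(uv[1]-c["cy"])/c["fy"],1]);return o+d*(z-o[2])/d[2]
def W(p,X): a=np.radians(p[2]);c,s=np.cos(a),np.sin(a);return np.array([p[0]+c*X[0]-s*X[1],p[1]+s*X[0]+c*X[1],X[2]])
s=lambda u,v:((u+.5)/4-.5+180,(v+.5)/4-.5+180)
t=lambda u,v:((u+.5)/4-.5+170,(v+.5)/4-.5+100)
S35,C35=np.sin(np.radians(35)),np.cos(np.radians(35))
def handle(th,h=30.5): # winder coords; th about wheel z from in-plane uphill +x dir
    e1=np.array([C35,0,S35]);e2=np.array([0,1,0]);n=np.array([-S35,0,C35])
    return np.array([-77,130,95])+46*(np.cos(th)*e1+np.sin(th)*e2)+h*n
E
python3 - <<'E'
from h import *
obs=[("scene",(130,190,20),s(418,488)),("scene",(130,-150,20),s(68,262)),("scene",(-130,-150,20),s(315,107)),("scene",(-130,190,20),s(655,285)),
("top",(-130,190,20),t(93,513)),("top",(-130,-150,20),t(645,508)),("top",(-77,130,95),t(175.5,410))]
f=lambda p:np.concatenate([proj(n,W(p,X))-uv for n,X,uv in obs])
q=least_squares(f,[680,130,0],loss="soft_l1");p=q.x;print("winder",p);print(np.round(f(p).reshape(-1,2),1))
# handle angle
ho=[("top",58,t(178,393)),("top",3,t(187,345)),("scene",58,s(533,110)),("scene",3,s(505,180))]
g=lambda a:np.concatenate([proj(n,W(p,handle(a[0],h)))-uv for n,h,uv in ho])
b=min((least_squares(g,[a]) for a in np.arange(-3,3,.7)),key=lambda q:q.cost);print("th",np.degrees(b.x),np.round(g(b.x).reshape(-1,2),1),"grip",W(p,handle(b.x[0])))
print("stop y check top", proj("top",W(p,(105,90,112))))
print("spool",W(p,(30,-90,118)),proj("top",W(p,(30,-90,118))),proj("scene",W(p,(30,-90,73))))
print("tray boxes",[back("top",c,35) for c in((414.4,189.8),(479.9,189.8),(414.4,249.4),(479.9,249.4))],back("scene",(201.8,197),0))
print("cone",back("top",(331,276),60),"jar",back("top",(428,128),60))
print("wheelc",W(p,(-77,130,95)))
E
```

```text
winder [6.34064138e+02 8.34882072e+01 8.99332583e-02]
[[-1.7  1.7]
 [-2.1 -0.7]
 [-0.7 -1. ]
 [ 0.8 -1.1]
 [-0.9  0.4]
 [ 0.1 -0.3]
 [-0.8  1. ]]
th [-13.84896146] [[-0.5  0.2]
 [-0.3  0.7]
 [ 0.1 -1.4]
 [-0.8  0.4]] grip [575.96897002 202.38645658 145.6016579 ]
stop y check top [229.09520924 124.22818564]
spool [664.20536817  -6.46459298 118.        ] [307.32511563 154.54213043] [232.57540878 221.96557136]
tray boxes [array([ 590.18831877, -271.0755308 ,   35.        ]), array([ 588.29240708, -431.53886694,   35.        ]), array([ 445.27295768, -265.30101934,   35.        ]), array([ 443.25337926, -423.78617726,   35.        ])] [ 573.29380787 -272.88136051    0.        ]
cone [385.16303672 -60.17031868  60.        ] jar [ 737.78187092 -303.77457071   60.        ]
wheelc [556.8601812  213.36718551  95.        ]
```

```bash
cat >> h.py <<'E'
P=np.array([634.06,83.49,0.09])
def Rt35(): 
    return Ro.from_euler("z",P[2],degrees=True).as_matrix()@np.array([[-C35,0,S35],[0,1,0],[-S35,0,-C35]])
DOWN=np.array([[-1,0,0],[0,1,0],[0,0,-1.]])
def delta(pos,R):
    st=r.get_state();R0=Ro.from_euler("xyz",st["tcp_rot"],degrees=True).as_matrix()
    d=R0.T@(np.array(pos)-st["ee_pos"]);w=Ro.from_matrix(R0.T@R).as_rotvec(degrees=True)
    print("t",round(st["time_s"],2),"pos",np.round(st["ee_pos"],1),"rot",np.round(st["tcp_rot"],1),"q",np.round(st["joint_positions"],0),"F",np.round(st["force"],1),"w",round(st["gripper_width"],1));print("delta",np.round(d,1),np.round(w,1),"|d|",round(np.linalg.norm(d),1))
E
python3 -c "
from h import *
delta(W(P,handle(np.radians(-13.85),105)),Rt35())"
```

```text
t 1.2 pos [183.2 623.6 231.3] rot [-180.    -0.   163.6] q [71. 28. 91.  0. 61. -3.] F [ 0.2 -0.  -0.6] w 85.2
delta [-454.6 -305.6   24.7] [ -5.  -34.8 -15.9] |d| 548.3
```

Call:
apply_moves --deltas "100 -162 -109 9 -1.8 -12.4 -5.7; 100 -162 -109 9 -1.8 -12.4 -5.7; 100 -162 -109 9 -1.8 -12.4 -5.7; 100 -162 -109 9 -1.8 -12.4 -5.7; 100 -162 -109 9 -1.8 -12.4 -5.7"

```text
time_s: 1.62
ee_pos: [308.5, 470.9, 222.2]
tcp_rot: [178.9, 12.5, 169.3]
force: [0.6, 1.0, -0.2]
gripper_width: 86.0
```

```bash
python3 -c "
from h import *
delta(W(P,handle(np.radians(-13.85),105)),Rt35())"
```

```text
t 1.62 pos [308.5 470.9 222.2] rot [178.9  12.5 169.3] q [ 61.  19. 108. -15.  49.  -8.] F [ 0.6  1.  -0.2] w 86.0
delta [-261.  -223.6   69.3] [ -3.3 -22.3 -10.2] |d| 350.6
```

Call:
apply_moves --deltas "100 -150 -128 40 -1.8 -12 -5.6; 100 -150 -128 40 -1.8 -12 -5.6; 100 -150 -128 40 -1.8 -12 -5.6; 100 -150 -128 40 -1.8 -12 -5.6; 100 -150 -128 40 -1.8 -12 -5.6"

```text
time_s: 2.03
ee_pos: [437.5, 317.7, 213.0]
tcp_rot: [178.8, 24.6, 174.9]
force: [-0.1, 1.0, -0.1]
gripper_width: 85.3
```

```bash
python3 -c "
from h import *
delta(W(P,handle(np.radians(-13.85),105)),Rt35())"
```

```text
t 2.03 pos [437.5 317.7 213. ] rot [178.8  24.6 174.9] q [ 45.  14. 122. -36.  31. -11.] F [-0.1  1.  -0.1] w 85.3
delta [ -93.3 -107.5   47.6] [ -1.4 -10.3  -4.6] |d| 150.0
```

Call:
apply_moves --deltas "100 -93 -107 48 -1.4 -10.3 -4.6; 100 -93 -107 48 -1.4 -10.3 -4.6; 100 -93 -107 48 -1.4 -10.3 -4.6; 100 -93 -107 48 -1.4 -10.3 -4.6; 100 -93 -107 48 -1.4 -10.3 -4.6"

```text
time_s: 2.45
ee_pos: [531.9, 203.3, 205.3]
tcp_rot: [-180.0, 34.9, -179.7]
force: [1.1, 1.5, -0.6]
gripper_width: 85.1
```

```bash
python3 - <<'E'
from h import *
import cv2
delta(W(P,handle(np.radians(-13.85),105)),Rt35())
for n,(a,b) in {"top":(100,170),"scene":(160,220)}.items():
    im=cams.snapshot(n);cv2.imwrite(f"pics/{n}1.png",im[...,::-1])
A=cv2.resize(cv2.imread("pics/top1.png")[110:260,160:260],(400,600),interpolation=2);B=cv2.resize(cv2.imread("pics/scene1.png")[150:300,265:365],(400,600),interpolation=2)
cv2.imwrite("pics/c1.png",np.hstack([A,B]))
E
```

```text
t 2.45 pos [531.9 203.3 205.3] rot [-180.    34.9 -179.7] q [ 28.  15. 131. -80.  16.  13.] F [ 1.1  1.5 -0.6] w 85.1
delta [-1.8 -1.  -0.3] [ 0.1 -0.1  0.1] |d| 2.1
```

View pics/c1.png

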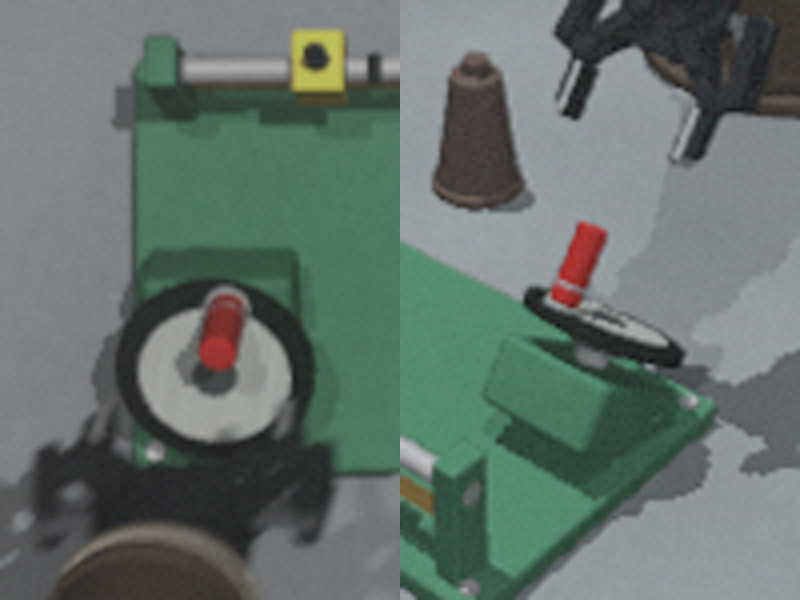

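```bash
cat >> h.py <<'E'
def Rt(a):
    a=np.radians(a);c,s_=np.cos(a),np.sin(a);return Ro.from_euler("z",P[2],degrees=True).as_matrix()@np.array([[-c,0,s_],[0,1,0],[-s_,0,-c]])
def grasp(th,back=0,h=33): # TCP position for handle grasp, tilt 15
    return W(P,handle(np.radians(th),h))+Rt(15)[:,2]*(19-back)
E
python3 -c "
from h import *
print(grasp(-13.85,75),grasp(-13.85))
delta(grasp(-13.85,75),Rt(15))"
```

```text
[560.03674299 202.36235255 201.7412698 ] [579.44814742 202.39284393 129.29683283]
t 2.55 pos [534.6 199.8 205.8] rot [-179.9   35.   179.8] q [ 27.  15. 131. -80.  16.  12.] F [-0.6  0.2 -0.3] w 85.4
delta [-18.5   2.7  17.9] [-0.2 20.  -0.3] |d| 25.9
```

Call:
apply_moves --deltas "100 -18 2 18 0 20 0; 100 -18 2 18 0 20 0; 100 -18 2 18 0 20 0; 100 -18 2 18 0 20 0; 100 -18 2 18 0 20 0"

```text
time_s: 2.97
ee_pos: [557.5, 196.1, 202.2]
tcp_rot: [-177.6, 24.7, 179.5]
force: [-0.4, -1.3, -0.6]
gripper_width: 85.4
```

```bash
python3 -c "
from h import *
delta(grasp(-13.85,0),Rt(15))"
```

```text
t 2.97 pos [557.5 196.1 202.2] rot [-177.6   24.7  179.5] q [ 24.  17. 120. -31.  24. -38.] F [-0.4 -1.3 -0.6] w 85.4
delta [10.6  9.6 75.1] [-2.6  9.7 -0.8] |d| 76.4
```

Call:
apply_moves --deltas "100 -2 6 0 -2.6 9.7 -0.8; 100 -2 6 0 -2.6 9.7 -0.8; 100 -2 6 0 -2.6 9.7 -0.8; 100 -2 6 0 -2.6 9.7 -0.8; 100 -2 6 0 -2.6 9.7 -0.8"

```text
time_s: 3.38
ee_pos: [560.1, 201.1, 202.9]
tcp_rot: [-179.9, 15.2, -180.0]
force: [-1.1, 0.9, -0.6]
gripper_width: 85.3
```

```bash
python3 -c "
from h import *
delta(grasp(-13.85,0),Rt(15))"
```

```text
t 3.38 pos [560.1 201.1 202.9] rot [-179.9   15.2 -180. ] q [ 20.  19. 113.  -9.  34. -63.] F [-1.1  0.9 -0.6] w 85.3
delta [ 0.7  1.5 76.1] [-0.1  0.2 -0.1] |d| 76.1
```

Call:
apply_moves --deltas "100 0 1 25 0 0 0; 100 0 1 50 0 0 0; 100 0 1 65 0 0 0; 100 0 1 75 0 0 0; 100 0 1 75 0 0 0"

```text
time_s: 3.8
ee_pos: [578.0, 202.0, 128.4]
tcp_rot: [-179.8, 15.0, -179.9]
force: [-0.4, -0.2, -0.5]
gripper_width: 85.5
```

Call:
apply_moves --deltas "60 0 0 0 0 0 0; 40 0 0 0 0 0 0; 28 0 0 0 0 0 0; 20 0 0 0 0 0 0; 20 0 0 0 0 0 0" --squeeze 20

```text
time_s: 4.22
ee_pos: [579.7, 202.3, 131.3]
tcp_rot: [-179.9, 15.2, -179.9]
force: [-0.2, 0.4, -0.3]
gripper_width: 25.4
```

```bash
python3 - <<'E'
from h import *
import cv2
delta(grasp(-13.85,0),Rt(15))
for n in("top","scene"):
    im=cams.snapshot(n);cv2.imwrite(f"pics/{n}2.png",im[...,::-1])
A=cv2.resize(cv2.imread("pics/top2.png")[110:260,160:260],(400,600),interpolation=2);B=cv2.resize(cv2.imread("pics/scene2.png")[150:300,265:365],(400,600),interpolation=2)
cv2.imwrite("pics/c2.png",np.hstack([A,B]))
E
```

```text
t 4.22 pos [579.7 202.3 131.3] rot [-179.9   15.2 -179.9] q [ 19.  26. 114. -12.  26. -61.] F [-0.2  0.4 -0.3] w 25.4
delta [0.8 0.1 1.8] [-0.1  0.2 -0. ] |d| 2.0
```

View pics/c2.png

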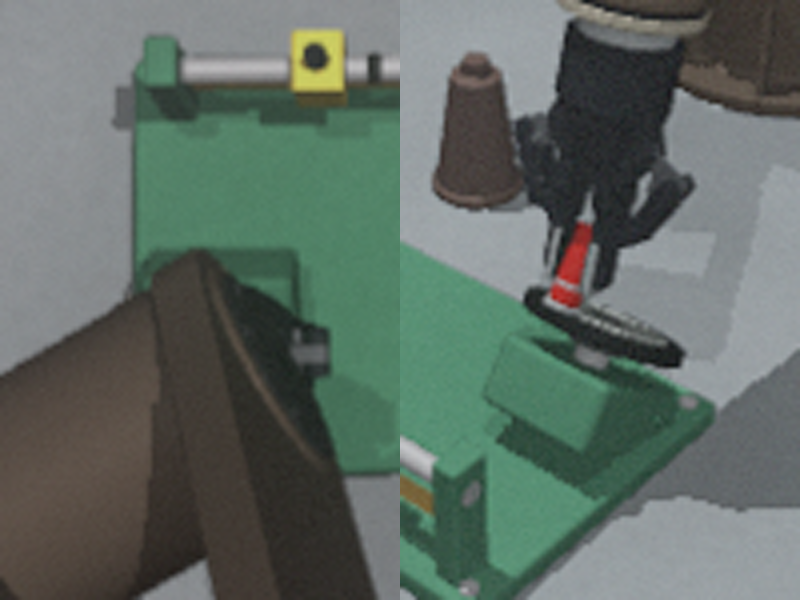

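Call:
apply_moves --deltas "0 0 0 0 0 0 0; 0 0 0 0 0 0 0; 0 0 0 0 0 0 0; 0 0 0 0 0 0 0; 0 0 0 0 0 0 0" --squeeze 40

```text
time_s: 4.73
ee_pos: [579.9, 202.4, 131.2]
tcp_rot: [-179.9, 15.2, -179.9]
force: [-2.2, 0.1, 8.2]
gripper_width: 21.2
```

```bash
python3 - <<'E'
from h import *
R=Rt(15)
for k in range(8):
    t0=-13.85-75*k; print(k,round(t0,1),"; ".join("0 %.1f %.1f %.1f 0 0 0"%tuple(R.T@(grasp(t0-15*j)-grasp(t0))) for j in range(1,6)))
E
```

```text
0 -13.8 0 4.1 -11.2 1.5 0 0 0; 0 10.8 -20.9 3.9 0 0 0; 0 19.6 -28.4 7.1 0 0 0; 0 29.9 -33.2 10.9 0 0 0; 0 41.1 -35.0 15.0 0 0 0
1 -88.8 0 11.2 1.3 4.1 0 0 0; 0 21.7 5.7 7.9 0 0 0; 0 30.8 12.8 11.2 0 0 0; 0 37.9 22.2 13.8 0 0 0; 0 42.4 33.2 15.4 0 0 0
2 -163.8 0 1.7 11.9 0.6 0 0 0; 0 0.4 23.8 0.2 0 0 0; 0 -3.7 35.0 -1.3 0 0 0; 0 -10.3 44.7 -3.8 0 0 0; 0 -19.2 52.2 -7.0 0 0 0
3 -238.8 0 -10.3 4.8 -3.8 0 0 0; 0 -21.5 6.6 -7.8 0 0 0; 0 -32.7 5.3 -11.9 0 0 0; 0 -43.2 0.9 -15.7 0 0 0; 0 -52.3 -6.2 -19.0 0 0 0
4 -313.9 0 -7.0 -9.4 -2.6 0 0 0; 0 -11.6 -20.4 -4.2 0 0 0; 0 -13.3 -32.2 -4.8 0 0 0; 0 -12.0 -44.2 -4.4 0 0 0; 0 -7.9 -55.4 -2.9 0 0 0
5 -388.9 0 6.7 -9.7 2.4 0 0 0; 0 15.5 -17.2 5.6 0 0 0; 0 25.8 -22.0 9.4 0 0 0; 0 37.0 -23.8 13.5 0 0 0; 0 48.2 -22.5 17.5 0 0 0
6 -463.9 0 10.5 4.4 3.8 0 0 0; 0 19.6 11.5 7.1 0 0 0; 0 26.6 20.9 9.7 0 0 0; 0 31.2 31.9 11.3 0 0 0; 0 32.9 43.7 12.0 0 0 0
7 -538.9 0 -1.2 11.9 -0.5 0 0 0; 0 -5.4 23.1 -1.9 0 0 0; 0 -12.0 32.8 -4.4 0 0 0; 0 -20.9 40.3 -7.6 0 0 0; 0 -31.2 45.1 -11.4 0 0 0
```

Call:
apply_moves --deltas "0 4.1 -11.2 1.5 0 0 0; 0 10.8 -20.9 3.9 0 0 0; 0 10.8 -20.9 3.9 0 0 0"

```text
time_s: 4.98
ee_pos: [569.3, 180.0, 124.0]
tcp_rot: [-179.9, 15.1, -179.9]
force: [-1.7, -9.1, 5.4]
gripper_width: 20.8
```

```bash
python3 -c "
from h import *
delta(grasp(-43.85),Rt(15)); R=Rt(15); print(R.T@(r.get_state()['force']))
for j in range(1,4):print(np.round(R.T@(grasp(-43.85-15*j)-grasp(-43.85)),1))"
```

```text
t 4.98 pos [569.3 180.  124. ] rot [-179.9   15.1 -179.9] q [ 18.  26. 117. -12.  24. -62.] F [-1.7 -9.1  5.4] w 20.8
delta [-0.4  1.5  1.4] [-0.1  0.1  0. ] |d| 2.1
[ 0.27969555 -9.06828822 -5.70797064]
[ 8.8 -7.5  3.2]
[ 19.1 -12.3   7. ]
[ 30.3 -14.1  11. ]
```

Call:
apply_moves --deltas "0 8.8 -7.5 3.2 0 0 0; 0 19.1 -12.3 7 0 0 0; 0 30.3 -14.1 11 0 0 0; 0 30.3 -14.1 11 0 0 0"

```text
time_s: 5.32
ee_pos: [542.2, 166.7, 104.9]
tcp_rot: [-179.9, 15.1, -179.9]
force: [-5.9, 0.4, 1.5]
gripper_width: 21.4
```

Call:
apply_moves --deltas "0 11.2 1.3 4.1 0 0 0; 0 21.7 5.7 7.9 0 0 0; 0 21.7 5.7 7.9 0 0 0; 0 21.7 5.7 7.9 0 0 0"

```text
time_s: 5.65
ee_pos: [523.7, 172.9, 91.9]
tcp_rot: [-179.9, 15.1, -179.9]
force: [-7.2, 4.9, 3.8]
gripper_width: 20.7
```

```bash
python3 -c "
from h import *
delta(grasp(-118.85),Rt(15)); R=Rt(15); print(R.T@(r.get_state()['force']))
a=-118.85
for j in range(1,4):print(np.round(R.T@(grasp(a-15*j)-grasp(a)),1))"
```

```text
t 5.65 pos [523.7 172.9  91.9] rot [-179.9   15.1 -179.9] q [ 18.  26. 124. -17.  16. -56.] F [-7.2  4.9  3.8] w 20.7
delta [-0.7  0.1  1.1] [-0.1  0.1  0. ] |d| 1.4
[ 5.91412272  4.90063428 -5.52726953]
[9.1 7.1 3.3]
[16.1 16.5  5.9]
[20.7 27.5  7.5]
```

Call:
apply_moves --deltas "0 9.1 7.1 3.3 0 0 0; 0 16.1 16.5 5.9 0 0 0; 0 20.7 27.5 7.5 0 0 0; 0 20.7 27.5 7.5 0 0 0"

```text
time_s: 5.98
ee_pos: [506.3, 201.5, 79.4]
tcp_rot: [-179.9, 15.2, -179.9]
force: [-6.4, 5.4, 8.0]
gripper_width: 21.3
```

Call:
apply_moves --deltas "0 1.7 11.9 0.6 0 0 0; 0 0.4 23.8 0.2 0 0 0; 0 -3.7 35 -1.3 0 0 0; 0 -10.3 44.7 -3.8 0 0 0; 0 -10.3 44.7 -3.8 0 0 0"

```text
time_s: 6.4
ee_pos: [517.0, 246.3, 86.8]
tcp_rot: [-179.9, 15.2, -179.9]
force: [-4.6, 4.2, 13.0]
gripper_width: 20.6
```

```bash
cat >> h.py <<'E'
def tang(a):
    f=r.get_state()["force"];e=np.array([f@[C35,0,S35],f[1]]);t_=np.radians(a)
    print("tangential cw",round(e@[np.sin(t_),-np.cos(t_)],1),"radial",round(e@[np.cos(t_),np.sin(t_)],1),"axial",round(f@[-S35,0,C35],1))
    R=Rt(15)
    for st in (5,15):print("; ".join("0 %.1f %.1f %.1f 0 0 0"%tuple(R.T@(grasp(a-st*j)-grasp(a))) for j in range(1,6)))
E
python3 -c "
from h import *
a=-163.85-60
delta(grasp(a),Rt(15)); tang(a)"
```

```text
t 6.4 pos [517.  246.3  86.8] rot [-179.9   15.2 -179.9] q [ 27.  28. 121. -22.  19. -43.] F [-4.6  4.2 13. ] w 20.6
delta [ 1.9 -1.2  1.7] [-0.1  0.2  0. ] |d| 2.8
tangential cw 5.6 radial 0.2 axial 13.3
0 -2.7 2.8 -1.0 0 0 0; 0 -5.7 5.3 -2.1 0 0 0; 0 -8.8 7.5 -3.2 0 0 0; 0 -12.1 9.4 -4.4 0 0 0; 0 -15.6 11.0 -5.7 0 0 0
0 -8.8 7.5 -3.2 0 0 0; 0 -19.1 12.3 -7.0 0 0 0; 0 -30.3 14.1 -11.0 0 0 0; 0 -41.5 12.8 -15.1 0 0 0; 0 -52.0 8.4 -18.9 0 0 0
```

Call:
apply_moves --deltas "0 -8.8 7.5 -3.2 0 0 0; 0 -19.1 12.3 -7 0 0 0; 0 -30.3 14.1 -11 0 0 0; 0 -41.5 12.8 -15.1 0 0 0; 0 -52 8.4 -18.9 0 0 0"

```text
time_s: 6.82
ee_pos: [560.2, 253.8, 117.5]
tcp_rot: [-179.9, 15.1, -179.9]
force: [-8.2, 0.7, 0.7]
gripper_width: 21.6
```

```bash
python3 -c "
from h import *
a=-163.85-60-75
delta(grasp(a),Rt(15)); tang(a)"
```

```text
t 6.82 pos [560.2 253.8 117.5] rot [-179.9   15.1 -179.9] q [ 25.  28. 114. -15.  25. -52.] F [-8.2  0.7  0.7] w 21.6
delta [-0.4 -0.2  1.3] [-0.1  0.1  0. ] |d| 1.3
tangential cw -5.8 radial -2.4 axial 5.2
0 -3.2 -2.1 -1.2 0 0 0; 0 -6.3 -4.5 -2.3 0 0 0; 0 -9.1 -7.1 -3.3 0 0 0; 0 -11.7 -10.0 -4.3 0 0 0; 0 -14.0 -13.2 -5.1 0 0 0
0 -9.1 -7.1 -3.3 0 0 0; 0 -16.1 -16.5 -5.9 0 0 0; 0 -20.7 -27.5 -7.5 0 0 0; 0 -22.4 -39.4 -8.1 0 0 0; 0 -21.1 -51.3 -7.7 0 0 0
```

Call:
apply_moves --deltas "0 -9.1 -7.1 -3.3 0 0 0; 0 -16.1 -16.5 -5.9 0 0 0; 0 -20.7 -27.5 -7.5 0 0 0; 0 -22.4 -39.4 -8.1 0 0 0; 0 -21.1 -51.3 -7.7 0 0 0"

```text
time_s: 7.23
ee_pos: [579.8, 202.4, 131.2]
tcp_rot: [-179.9, 15.2, -179.9]
force: [-5.5, 7.8, 2.0]
gripper_width: 20.9
```

```bash
python3 - <<'E'
from h import *
import cv2
a=-13.85-360
delta(grasp(a),Rt(15)); tang(a)
R=Rt(15)
for b in (0,30,60,90,120,150,180,210):
    print(b,"; ".join("0 %.1f %.1f %.1f 0 0 0"%tuple(R.T@(grasp(a-b-10*j)-grasp(a-b))) for j in range(1,4)))
cv2.imwrite("pics/top3.png",cams.snapshot("top")[...,::-1]);im=cams.snapshot("scene")
cv2.imwrite("pics/scene3.png",im[...,::-1])
cv2.imwrite("pics/c3.png",cv2.resize(im[190:310,190:310,::-1],(600,600),interpolation=2))
E
```

```text
t 7.23 pos [579.8 202.4 131.2] rot [-179.9   15.2 -179.9] q [ 19.  26. 114. -12.  26. -61.] F [-5.5  7.8  2. ] w 20.9
delta [0.9 0.  1.8] [-0.1  0.2  0. ] |d| 2.0
tangential cw -6.8 radial -5.1 axial 4.8
0 1.1 -3.9 0.4 0 0 0; 0 2.4 -7.6 0.9 0 0 0; 0 4.1 -11.2 1.5 0 0 0; 0 6.1 -14.6 2.2 0 0 0; 0 8.3 -17.8 3.0 0 0 0
0 4.1 -11.2 1.5 0 0 0; 0 10.8 -20.9 3.9 0 0 0; 0 19.6 -28.4 7.1 0 0 0; 0 29.9 -33.2 10.9 0 0 0; 0 41.1 -35.0 15.0 0 0 0
0 0 2.4 -7.6 0.9 0 0 0; 0 6.1 -14.6 2.2 0 0 0; 0 10.8 -20.9 3.9 0 0 0
30 0 5.7 -5.3 2.1 0 0 0; 0 12.1 -9.4 4.4 0 0 0; 0 19.1 -12.3 7.0 0 0 0
60 0 7.4 -1.6 2.7 0 0 0; 0 14.9 -1.7 5.4 0 0 0; 0 22.4 -0.5 8.1 0 0 0
90 0 7.1 2.6 2.6 0 0 0; 0 13.7 6.5 5.0 0 0 0; 0 19.6 11.5 7.1 0 0 0
120 0 5.0 6.0 1.8 0 0 0; 0 8.9 12.9 3.2 0 0 0; 0 11.6 20.4 4.2 0 0 0
150 0 1.5 7.9 0.5 0 0 0; 0 1.6 15.9 0.6 0 0 0; 0 0.4 23.8 0.2 0 0 0
180 0 -2.4 7.6 -0.9 0 0 0; 0 -6.1 14.6 -2.2 0 0 0; 0 -10.8 20.9 -3.9 0 0 0
210 0 -5.7 5.3 -2.1 0 0 0; 0 -12.1 9.4 -4.4 0 0 0; 0 -19.1 12.3 -7.0 0 0 0
```

View pics/c3.png

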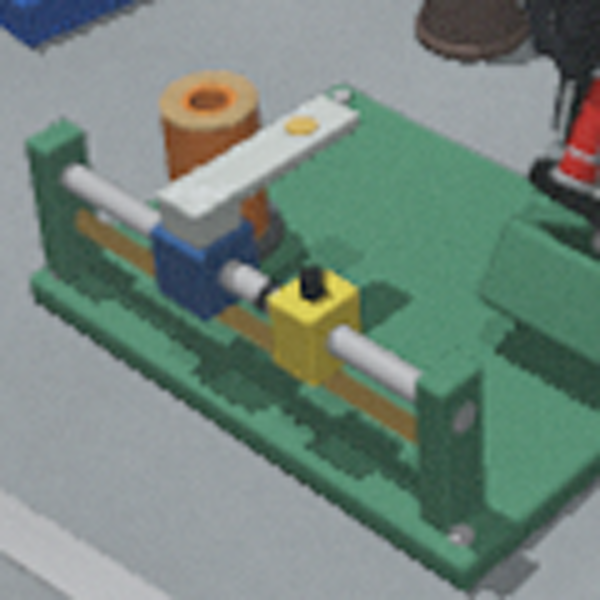

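Call:
apply_moves --deltas "0 2.4 -7.6 0.9 0 0 0; 0 6.1 -14.6 2.2 0 0 0; 0 10.8 -20.9 3.9 0 0 0"

```text
time_s: 7.58
ee_pos: [570.8, 181.6, 124.9]
tcp_rot: [-180.0, 15.3, -179.9]
force: [-2.2, 5.9, 7.9]
gripper_width: 20.8
```

```bash
python3 -c "
from h import *
a=-13.85-390
delta(grasp(a),Rt(15)); tang(a)"|head -3
```

```text
t 7.58 pos [570.8 181.6 124.9] rot [-180.    15.3 -179.9] q [ 18.  26. 117. -12.  24. -62.] F [-2.2  5.9  7.9] w 20.8
delta [ 1.3 -0.1  1.9] [-0.   0.3 -0. ] |d| 2.3
tangential cw -6.2 radial -2.1 axial 7.8
```

Call:
apply_moves --deltas "0 5.7 -5.3 2.1 0 0 0; 0 12.1 -9.4 4.4 0 0 0; 0 19.1 -12.3 7 0 0 0"

```text
time_s: 7.83
ee_pos: [554.5, 169.0, 113.4]
tcp_rot: [-179.9, 15.3, -179.9]
force: [-0.2, -1.6, 13.3]
gripper_width: 20.9
```

```bash
python3 -c "
from h import *
a=-13.85-420
delta(grasp(a),Rt(15)); tang(a)
R=Rt(15)
for b in range(0,120,10):
    print(b,'; '.join('0 %.1f %.1f %.1f 0 0 0'%tuple(R.T@(grasp(a-b-5*j)-grasp(a-b))) for j in range(1,3)))
"
```

```text
t 7.83 pos [554.5 169.  113.4] rot [-179.9   15.3 -179.9] q [ 17.  26. 120. -13.  21. -62.] F [-0.2 -1.6 13.3] w 20.9
delta [1.7 0.2 2. ] [-0.1  0.3 -0. ] |d| 2.7
tangential cw -6.7 radial 3.6 axial 11.0
0 3.7 -0.9 1.3 0 0 0; 0 7.4 -1.6 2.7 0 0 0; 0 11.2 -1.8 4.1 0 0 0; 0 14.9 -1.7 5.4 0 0 0; 0 18.7 -1.3 6.8 0 0 0
0 11.2 -1.8 4.1 0 0 0; 0 22.4 -0.5 8.1 0 0 0; 0 32.9 3.9 12.0 0 0 0; 0 42.0 11.0 15.3 0 0 0; 0 49.0 20.4 17.8 0 0 0
0 0 3.7 -0.9 1.3 0 0 0; 0 7.4 -1.6 2.7 0 0 0
10 0 3.8 -0.3 1.4 0 0 0; 0 7.5 -0.2 2.7 0 0 0
20 0 3.7 0.4 1.4 0 0 0; 0 7.4 1.2 2.7 0 0 0
30 0 3.6 1.1 1.3 0 0 0; 0 7.1 2.6 2.6 0 0 0
40 0 3.4 1.8 1.2 0 0 0; 0 6.6 3.9 2.4 0 0 0
50 0 3.0 2.4 1.1 0 0 0; 0 5.9 5.0 2.1 0 0 0
60 0 2.6 2.9 0.9 0 0 0; 0 5.0 6.0 1.8 0 0 0
70 0 2.1 3.3 0.8 0 0 0; 0 3.9 6.9 1.4 0 0 0
80 0 1.5 3.7 0.6 0 0 0; 0 2.7 7.5 1.0 0 0 0
90 0 0.9 3.9 0.3 0 0 0; 0 1.5 7.9 0.5 0 0 0
100 0 0.2 4.0 0.1 0 0 0; 0 0.2 8.0 0.1 0 0 0
110 0 -0.4 4.0 -0.2 0 0 0; 0 -1.2 7.9 -0.4 0 0 0
```

Call:
apply_moves --deltas "0 3.7 -0.9 1.3 0 0 0; 0 7.4 -1.6 2.7 0 0 0; 0 11.2 -1.8 4.1 0 0 0; 0 14.9 -1.7 5.4 0 0 0"

```text
time_s: 8.17
ee_pos: [540.9, 166.9, 103.9]
tcp_rot: [-179.9, 15.2, -179.9]
force: [-1.8, -6.8, 11.6]
gripper_width: 21.3
```

```bash
python3 -c "
from h import *
a=-13.85-440
delta(grasp(a),Rt(15)); tang(a)"|head -3
```

```text
t 8.17 pos [540.9 166.9 103.9] rot [-179.9   15.2 -179.9] q [ 17.  26. 122. -14.  19. -60.] F [-1.8 -6.8 11.6] w 21.3
delta [1.  0.6 1.8] [-0.1  0.2 -0. ] |d| 2.1
tangential cw -5.6 radial 6.5 axial 10.6
```

Call:
apply_moves --deltas "0 3.7 0.4 1.4 0 0 0; 0 7.4 1.2 2.7 0 0 0"

```text
time_s: 8.33
ee_pos: [534.2, 168.0, 99.2]
tcp_rot: [-179.9, 15.2, -179.9]
force: [-2.3, -6.2, 10.0]
gripper_width: 20.8
```

```bash
python3 -c "
from h import *
a=-13.85-450
delta(grasp(a),Rt(15)); tang(a)"|head -3
```

```text
t 8.33 pos [534.2 168.   99.2] rot [-179.9   15.2 -179.9] q [ 17.  26. 122. -15.  18. -59.] F [-2.3 -6.2 10. ] w 20.8
delta [0.8 0.7 1.7] [-0.1  0.2 -0. ] |d| 2.0
tangential cw -5.2 radial 5.1 axial 9.5
```

Call:
apply_moves --deltas "0 3.6 1.1 1.3 0 0 0; 0 7.1 2.6 2.6 0 0 0"

```text
time_s: 8.5
ee_pos: [527.8, 170.6, 94.7]
tcp_rot: [-179.9, 15.2, -179.9]
force: [-2.2, -5.9, 9.2]
gripper_width: 21.3
```

```bash
python3 -c "
from h import *
a=-13.85-460
delta(grasp(a),Rt(15)); tang(a)"|head -3
```

```text
t 8.5 pos [527.8 170.6  94.7] rot [-179.9   15.2 -179.9] q [ 18.  26. 123. -17.  17. -57.] F [-2.2 -5.9  9.2] w 21.3
delta [0.6 0.7 1.6] [-0.1  0.2 -0. ] |d| 1.8
tangential cw -5.5 radial 4.0 axial 8.8
```

Call:
apply_moves --deltas "0 3.4 1.8 1.2 0 0 0; 0 6.6 3.9 2.4 0 0 0"

```text
time_s: 8.67
ee_pos: [522.0, 174.5, 90.6]
tcp_rot: [-179.9, 15.2, -179.9]
force: [-2.3, -5.0, 9.1]
gripper_width: 21.1
```

```bash
python3 -c "
from h import *
a=-13.85-470
delta(grasp(a),Rt(15)); tang(a)"|head -3
```

```text
t 8.67 pos [522.  174.5  90.6] rot [-179.9   15.2 -179.9] q [ 19.  27. 124. -18.  16. -55.] F [-2.3 -5.   9.1] w 21.1
delta [0.4 0.6 1.5] [-0.1  0.2 -0. ] |d| 1.7
tangential cw -5.5 radial 2.3 axial 8.8
```

Call:
apply_moves --deltas "0 3.0 2.4 1.1 0 0 0; 0 5.9 5 2.1 0 0 0"

```text
time_s: 8.83
ee_pos: [516.8, 179.5, 86.9]
tcp_rot: [-179.9, 15.2, -179.9]
force: [-2.0, -4.1, 8.5]
gripper_width: 21.0
```

```bash
python3 -c "
from h import *
a=-13.85-480
delta(grasp(a),Rt(15)); tang(a)"|head -3
```

```text
t 8.83 pos [516.8 179.5  86.9] rot [-179.9   15.2 -179.9] q [ 19.  27. 124. -19.  16. -53.] F [-2.  -4.1  8.5] w 21.0
delta [0.4 0.6 1.5] [-0.1  0.2 -0. ] |d| 1.6
tangential cw -5.2 radial 0.7 axial 8.1
```

Call:
apply_moves --deltas "0 2.6 2.9 0.9 0 0 0; 0 5 6 1.8 0 0 0"

```text
time_s: 9.0
ee_pos: [512.4, 185.5, 83.9]
tcp_rot: [-179.9, 15.2, -179.9]
force: [-0.8, -5.6, 8.7]
gripper_width: 21.1
```

```bash
python3 -c "
from h import *
a=-13.85-490
delta(grasp(a),Rt(15)); tang(a)"|head -3
```

```text
t 9.0 pos [512.4 185.5  83.9] rot [-179.9   15.2 -179.9] q [ 20.  27. 125. -21.  15. -50.] F [-0.8 -5.6  8.7] w 21.1
delta [0.3 0.6 1.4] [-0.1  0.2 -0. ] |d| 1.6
tangential cw -7.1 radial -0.2 axial 7.6
```

Call:
apply_moves --deltas "0 2.1 3.3 0.8 0 0 0; 0 3.9 6.9 1.4 0 0 0"

```text
time_s: 9.17
ee_pos: [509.0, 192.3, 81.5]
tcp_rot: [-179.9, 15.1, -179.9]
force: [-0.6, -7.6, 8.6]
gripper_width: 21.7
```

```bash
python3 - <<'E'
from h import *
import cv2
a=-13.85-500
delta(grasp(a),Rt(15)); tang(a)
im=cams.snapshot("scene");cv2.imwrite("pics/scene4.png",im[...,::-1])
cv2.imwrite("pics/c4.png",cv2.resize(im[190:310,190:310,::-1],(600,600),interpolation=2))
E
```

```text
t 9.17 pos [509.  192.3  81.5] rot [-179.9   15.1 -179.9] q [ 21.  27. 125. -22.  15. -48.] F [-0.6 -7.6  8.6] w 21.7
delta [0.3 0.7 1.4] [-0.1  0.1 -0. ] |d| 1.6
tangential cw -8.8 radial -0.7 axial 7.4
0 1.5 3.7 0.6 0 0 0; 0 2.7 7.5 1.0 0 0 0; 0 3.6 11.4 1.3 0 0 0; 0 4.2 15.3 1.5 0 0 0; 0 4.4 19.4 1.6 0 0 0
0 3.6 11.4 1.3 0 0 0; 0 4.3 23.4 1.6 0 0 0; 0 2.1 35.1 0.8 0 0 0; 0 -2.9 45.9 -1.1 0 0 0; 0 -10.4 54.9 -3.8 0 0 0
```

View pics/c4.png

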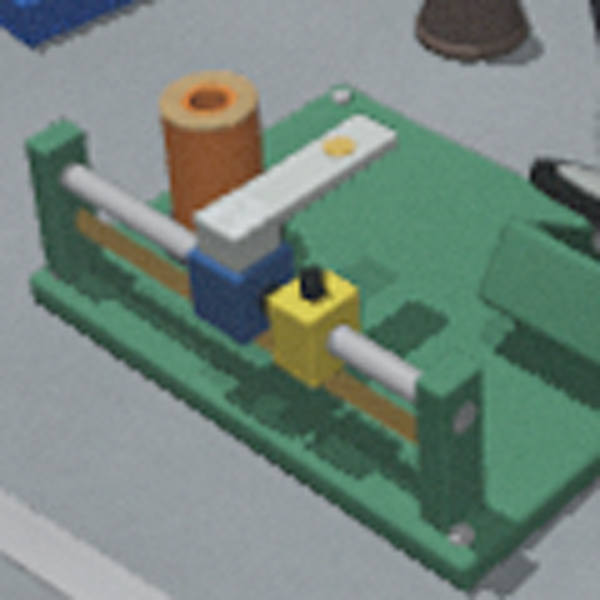

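Call:
apply_moves --deltas "0 1.5 3.7 0.6 0 0 0; 0 2.7 7.5 1 0 0 0"

```text
time_s: 9.38
ee_pos: [506.7, 199.6, 79.8]
tcp_rot: [-179.8, 15.1, -179.9]
force: [0.1, -10.1, 8.6]
gripper_width: 21.2
```

```bash
python3 -c "
from h import *
a=-13.85-510
delta(grasp(a),Rt(15)); tang(a)"|head -4
```

```text
t 9.38 pos [506.7 199.6  79.8] rot [-179.8   15.1 -179.9] q [ 22.  28. 125. -23.  15. -46.] F [  0.1 -10.1   8.6] w 21.2
delta [0.4 0.9 1.4] [-0.2  0.1 -0. ] |d| 1.7
tangential cw -11.0 radial -2.0 axial 7.0
0 0.9 3.9 0.3 0 0 0; 0 1.5 7.9 0.5 0 0 0; 0 1.7 11.9 0.6 0 0 0; 0 1.6 15.9 0.6 0 0 0; 0 1.2 19.9 0.4 0 0 0
```

Call:
apply_moves --deltas "0 0.9 3.9 0.3 0 0 0; 0 1.5 7.9 0.5 0 0 0"

```text
time_s: 9.55
ee_pos: [505.2, 206.9, 78.8]
tcp_rot: [-179.8, 15.1, -179.9]
force: [6.5, -25.7, 9.7]
gripper_width: 21.2
```

```bash
python3 -c "
from h import *
a=-13.85-520
delta(grasp(a),Rt(15)); tang(a)"|head -4
```

```text
t 9.55 pos [505.2 206.9  78.8] rot [-179.8   15.1 -179.9] q [ 23.  28. 124. -24.  15. -45.] F [  6.5 -25.7   9.7] w 21.2
delta [0.2 1.5 1.4] [-0.2  0.1 -0. ] |d| 2.0
tangential cw -26.8 radial -8.1 axial 4.2
0 0.2 4.0 0.1 0 0 0; 0 0.2 8.0 0.1 0 0 0; 0 -0.3 12.0 -0.1 0 0 0; 0 -1.0 15.9 -0.4 0 0 0; 0 -2.1 19.8 -0.8 0 0 0
```

Call:
apply_moves --deltas "0 0 -1 0 0 0 0; 0 0 -2 0 0 0 0"

```text
time_s: 9.72
ee_pos: [505.5, 205.5, 79.0]
tcp_rot: [-179.8, 15.1, -179.9]
force: [-1.5, -7.1, 8.3]
gripper_width: 21.0
```

```bash
python3 - <<'E'
from h import *
import cv2
a=-13.85-518
delta(grasp(a),Rt(15)); tang(a)
im=cams.snapshot("scene");cv2.imwrite("pics/scene5.png",im[...,::-1])
def knob(f):
    m=cv2.imread(f).astype(int)[225:275,230:280]; b,g,rr=m[...,0],m[...,1],m[...,2]
    k=(rr>100)&(g>90)&(b<70); v,u=np.nonzero(k); return k.sum(),u.mean()+230,v.mean()+225
for i in(0,3,4,5):print(i,knob(f"pics/scene{i}.png"))
E
```

```text
t 9.72 pos [505.5 205.5  79. ] rot [-179.8   15.1 -179.9] q [ 23.  28. 124. -24.  15. -45.] F [-1.5 -7.1  8.3] w 21.0
delta [0.3 1.3 1.4] [-0.2  0.1 -0. ] |d| 1.9
tangential cw -7.6 radial -2.5 axial 7.7
0 0.4 4.0 0.1 0 0 0; 0 0.4 8.0 0.2 0 0 0; 0 0.1 12.0 0.0 0 0 0; 0 -0.5 16.0 -0.2 0 0 0; 0 -1.4 19.9 -0.5 0 0 0
0 0.1 12.0 0.0 0 0 0; 0 -2.7 23.6 -1.0 0 0 0; 0 -8.2 34.1 -3.0 0 0 0; 0 -16.1 42.7 -5.9 0 0 0; 0 -25.8 48.8 -9.4 0 0 0
0 (np.int64(314), np.float64(251.12101910828025), np.float64(258.640127388535))
3 (np.int64(303), np.float64(252.6072607260726), np.float64(259.4950495049505))
4 (np.int64(274), np.float64(254.01459854014598), np.float64(259.8029197080292))
5 (np.int64(274), np.float64(254.1897810218978), np.float64(259.86131386861314))
```

Call:
apply_moves --deltas "15 0 0 0 0 0 0; 30 0 0 0 0 0 0; 40 0 0 0 0 0 0; 45 0 0 0 0 0 0; 45 0 0 0 0 0 0"

```text
time_s: 10.18
ee_pos: [505.5, 206.1, 78.6]
tcp_rot: [-179.9, 15.2, -179.9]
force: [-0.8, -2.2, -0.8]
gripper_width: 38.5
```

```bash
python3 - <<'E'
from h import *
import cv2
im=cams.snapshot("scene");cv2.imwrite("pics/scene6.png",im[...,::-1])
delta(grasp(-532),Rt(15)); tang(-532)
G=lambda i:cv2.imread(f"pics/scene{i}.png",0).astype(np.float32)
a=G(0)
def ecc(x,y,w,h,i,ref=a):
    M=np.eye(2,3,dtype=np.float32);cc,M=cv2.findTransformECC(ref[y:y+h,x:x+w],G(i)[y:y+h,x:x+w],M,cv2.MOTION_TRANSLATION,(3,200,1e-5),None,3);return np.round(M[:,2],2)
for i in(1,3,4,5,6):print(i,"stop",ecc(249,241,16,27,i),"postref",ecc(268,255,30,40,i))
print("guide 5->6",ecc(226,212,24,26,6,G(5)), "4->6",ecc(226,212,24,26,6,G(4)))
print(proj("scene",W(P,(105,91,90)))-proj("scene",W(P,(105,90,90))))
E
```

```text
t 10.23 pos [505.5 206.1  78.6] rot [-179.9   15.2 -179.9] q [ 23.  28. 124. -23.  15. -45.] F [ 1.  -1.6 -1. ] w 38.2
delta [0.2 0.8 1.1] [-0.1  0.2  0. ] |d| 1.3
tangential cw -1.6 radial -0.0 axial -1.4
0 0.4 4.0 0.1 0 0 0; 0 0.4 8.0 0.1 0 0 0; 0 0.1 12.0 0.0 0 0 0; 0 -0.5 16.0 -0.2 0 0 0; 0 -1.5 19.9 -0.5 0 0 0
0 0.1 12.0 0.0 0 0 0; 0 -2.7 23.6 -1.0 0 0 0; 0 -8.3 34.1 -3.0 0 0 0; 0 -16.2 42.7 -5.9 0 0 0; 0 -25.9 48.7 -9.4 0 0 0
1 stop [-0.01  0.  ] postref [-0.    0.02]
3 stop [-0.12  0.  ] postref [-0.02  0.02]
4 stop [-0.04 -0.01] postref [0.09 0.27]
5 stop [0.15 0.07] postref [0.1  0.31]
6 stop [0.13 0.1 ] postref [0.07 0.3 ]
guide 5->6 [-0.5  -0.22] 4->6 [0.17 0.34]
[0.2859409  0.17534466]
```

Call:
apply_moves --deltas "70 0 0 0 0 0 0; 70 0 0 -20 0 0 0; 70 0 0 -50 0 0 0; 70 0 0 -90 0 0 0; 70 0 0 -120 0 0 0"

```text
time_s: 10.65
ee_pos: [473.3, 206.6, 196.2]
tcp_rot: [-179.9, 15.1, -179.9]
force: [0.6, 0.2, 0.9]
gripper_width: 59.5
```

```bash
cat >> h.py <<'E'
def DJ(yaw): return Ro.from_euler("z",yaw,degrees=True).as_matrix()@DOWN
E
python3 - <<'E'
from h import *
import cv2
delta([560,110,280],DOWN)
im=cams.snapshot("top");cv2.imwrite("pics/top6.png",im[...,::-1])
A=cv2.resize(im[100:180,255:345,::-1],(720,640),interpolation=2)[:600];cv2.imwrite("pics/c6.png",A)
for n in("spool","tray"):print(n,[(d["bbox"],d["score"]) for d in search_frame("top",n)[:2]])
E
```

```text
t 10.65 pos [473.3 206.6 196.2] rot [-179.9   15.1 -179.9] q [ 25.  14. 122. -12.  31. -55.] F [0.6 0.2 0.9] w 59.5
delta [-105.4  -96.8  -58.2] [-0.  15.1  0.1] |d| 154.5
spool [([295.7, 143.4, 27.9, 30.7], 0.63)]
tray [([416.2, 188.0, 64.6, 61.3], 0.69)]
```

View pics/c6.png

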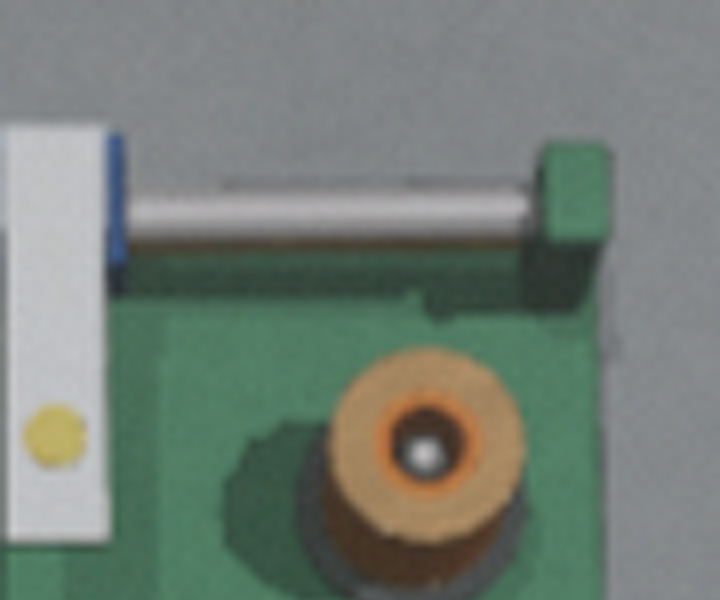

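```bash
python3 - <<'E'
from h import *
print("top",back("top",(307.9,155.3),118),"scene",back("scene",(231.6,209.6),118),"fit",W(P,(30,-90,118)))
print("tray", back("top",(445.8,218.2),35), proj("scene",(520,-345,35)))
delta([620,60,260],DOWN)
E
```

```text
top [662.42145426  -7.75504621 118.        ] scene [664.90431583  -3.98955215 118.        ] fit [664.2013346  -6.4627651 118.       ]
tray [ 519.75091484 -344.73509161   35.        ] [199.43150947 175.55791879]
t 10.8 pos [475.  207.1 196.9] rot [ 180.    15.4 -179.9] q [ 25.  14. 122. -13.  31. -55.] F [-0.1 -0.2  0.3] w 60.1
delta [-156.3 -147.3  -22.4] [ 0.  15.4  0.1] |d| 216.0
```

Call:
apply_moves --deltas "100 -26 -25 -40 0 5 0; 100 -60 -55 -56 0 12 0; 100 -84 -78 -50 0 15.4 0; 100 -110 -105 -40 0 15.4 0; 100 -135 -130 -32 0 15.4 0"

```text
time_s: 11.22
ee_pos: [592.6, 80.5, 260.7]
tcp_rot: [-179.9, -0.2, -180.0]
force: [0.7, 0.5, -0.4]
gripper_width: 85.4
```

```bash
python3 - <<'E'
from h import *
delta([663.5,-6.5,200],DOWN)
E
```

```text
t 11.22 pos [592.6  80.5 260.7] rot [-179.9   -0.2 -180. ] q [  5.  22.  96.  -0.  62. -85.] F [ 0.7  0.5 -0.4] w 85.4
delta [-71.1 -87.   60.6] [-0.1 -0.2  0. ] |d| 127.6
```

Call:
apply_moves --deltas "100 -24 -29 20 0 0 0; 100 -48 -58 40 0 0 0; 100 -71 -87 60 0 0 0; 100 -71 -87 60 0 0 0; 100 -71 -87 60 0 0 0"

```text
time_s: 11.63
ee_pos: [660.5, -6.6, 197.0]
tcp_rot: [-179.9, -0.5, 179.9]
force: [-0.7, 0.2, -0.0]
gripper_width: 85.4
```

```bash
python3 - <<'E'
from h import *
delta([663.5,-6.5,72],DOWN)
E
```

```text
t 11.63 pos [660.5  -6.6 197. ] rot [-179.9   -0.5  179.9] q [ -3.  30.  91.  -0.  59. -93.] F [-0.7  0.2 -0. ] w 85.4
delta [ -4.1   0.4 125. ] [-0.1 -0.5 -0.1] |d| 125.1
```

Call:
apply_moves --deltas "100 -1.5 0 30 0 0 0; 100 -1.5 0 60 0 0 0; 100 -1.5 0 90 0 0 0; 100 -1.5 0 110 0 0 0; 100 -1.5 0 122 0 0 0"

```text
time_s: 12.05
ee_pos: [659.9, -3.8, 76.0]
tcp_rot: [-179.9, -0.4, -179.9]
force: [-1.1, 0.6, -0.7]
gripper_width: 85.5
```

Call:
apply_moves --deltas "85 0 0 0 0 0 0; 75 0 0 0 0 0 0; 70 0 0 0 0 0 0; 70 0 0 0 0 0 0; 70 0 0 0 0 0 0" --squeeze 20

```text
time_s: 12.47
ee_pos: [662.7, -4.8, 80.2]
tcp_rot: [-179.9, -0.1, -179.9]
force: [-0.1, -1.3, 0.9]
gripper_width: 59.8
```

```bash
python3 - <<'E'
from h import *
delta([663.5,-6.5,72],DOWN)
E
```

```text
t 12.47 pos [662.7  -4.8  80.2] rot [-1.799e+02 -1.000e-01 -1.799e+02] q [ -3.  38.  96.  -0.  46. -93.] F [-0.1 -1.3  0.9] w 59.8
delta [-0.9 -1.6  8.2] [-0.1 -0.1  0.1] |d| 8.4
```

Call:
apply_moves --deltas "70 -0.5 -1 4 0 0 0; 70 -0.5 -1 7 0 0 0; 70 -0.5 -1 7 0 0 0"

```text
time_s: 12.72
ee_pos: [662.1, -5.9, 71.3]
tcp_rot: [-179.9, -0.3, -179.9]
force: [-0.6, -0.9, 0.5]
gripper_width: 59.7
```

Call:
apply_moves --deltas "55 0 0 0 0 0 0; 50 0 0 0 0 0 0; 50 0 0 0 0 0 0; 50 0 0 0 0 0 0; 50 0 0 0 0 0 0" --squeeze 40

```text
time_s: 13.13
ee_pos: [662.3, -5.8, 71.6]
tcp_rot: [-179.9, -0.3, -179.9]
force: [-0.2, 0.7, -1.2]
gripper_width: 54.9
```

Call:
apply_moves --deltas "50 0 0 -2 0 0 0; 50 0 0 -5 0 0 0; 50 0 0 -10 0 0 0; 50 0 0 -15 0 0 0; 50 0 0 -15 0 0 0"

```text
time_s: 13.55
ee_pos: [663.2, -5.8, 88.2]
tcp_rot: [-179.9, -0.1, -179.9]
force: [0.2, 0.2, -2.7]
gripper_width: 55.0
```

```bash
python3 - <<'E'
from h import *
delta([663.5,-6.5,220],DOWN)
print(r.get_state()["wrist_torque"])
E
```

```text
t 13.55 pos [663.2  -5.8  88.2] rot [-1.799e+02 -1.000e-01 -1.799e+02] q [ -3.  38.  96.  -0.  46. -93.] F [ 0.2  0.2 -2.7] w 55.0
delta [   0.    -0.9 -131.8] [-0.1 -0.1  0.1] |d| 131.8
[ 0.05254636 -0.06503833 -0.01458715]
```

Call:
apply_moves --deltas "50 0 0 -12 0 0 0; 50 0 0 -27 0 0 0; 50 0 0 -42 0 0 0; 50 0 0 -57 0 0 0; 50 0 0 -70 0 0 0"

```text
time_s: 13.97
ee_pos: [662.9, -5.7, 158.6]
tcp_rot: [-179.9, -0.2, -179.9]
force: [0.3, -0.8, -1.4]
gripper_width: 54.6
```

Call:
apply_moves --deltas "50 0 0 -15 0 0 0; 50 0 0 -30 0 0 0; 50 0 0 -45 0 0 0; 50 0 0 -55 0 0 0; 50 0 0 -55 0 0 0"

```text
time_s: 14.38
ee_pos: [664.1, -5.6, 214.5]
tcp_rot: [-179.9, -0.0, -179.9]
force: [0.9, 0.1, -1.2]
gripper_width: 55.0
```

```bash
python3 - <<'E'
from h import *
import cv2
delta([520,-345,213],DOWN)
im=cams.snapshot("scene");cv2.imwrite("pics/scene7.png",im[...,::-1])
cv2.imwrite("pics/c7.png",cv2.resize(im[120:300,140:320,::-1],(600,600),interpolation=2))
E
```

```text
t 14.38 pos [664.1  -5.6 214.5] rot [-179.9   -0.  -179.9] q [ -3.  30.  90.  -0.  60. -93.] F [ 0.9  0.1 -1.2] w 55.0
delta [ 144.5 -339.2    2.3] [-0.1 -0.   0.1] |d| 368.7
```

View pics/c7.png

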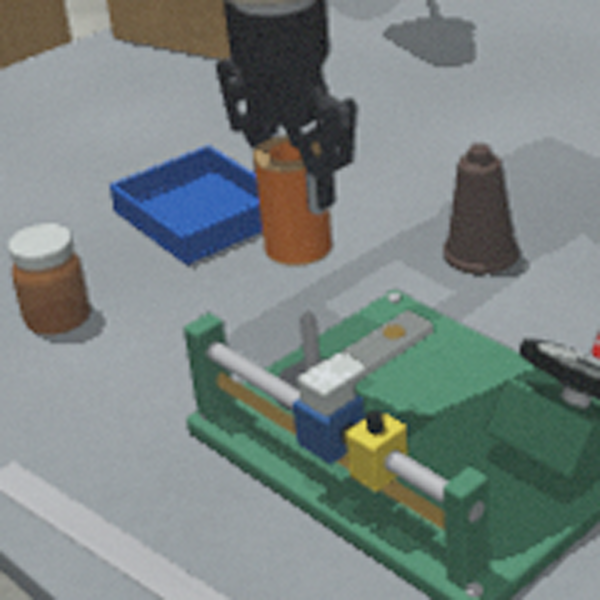

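```bash
python3 - <<'E'
from h import *
print(back("scene",(200,177.6),35), back("scene",(197.6,199.5),0),back("scene",(173.6,175.5),35),back("scene",(202.4,164.4),35))
print(back("top",(416,189.5),35),back("top",(479,191),35),back("top",(475,248),35),back("top",(412,245.5),35))
E
```

```text
[ 527.86091286 -331.99063067   35.        ] [ 592.73220518 -271.66631018    0.        ] [ 580.23164848 -417.71709703   35.        ] [ 459.86974886 -402.21601804   35.        ]
[ 590.88062244 -275.02099866   35.        ] [ 585.36267037 -429.17435216   35.        ] [ 446.77044477 -412.09539476   35.        ] [ 454.72040137 -259.8688726    35.        ]
```

Call:
apply_moves --deltas "50 5 -12 0 0 0 0; 50 14 -34 0 0 0 0; 50 24 -57 0 0 0 0; 50 34 -80 0 0 0 0; 50 44 -103 0 0 0 0"

```text
time_s: 14.85
ee_pos: [617.6, -109.8, 210.9]
tcp_rot: [-179.9, -0.4, -179.9]
force: [1.3, 0.2, -1.2]
gripper_width: 54.9
```

Call:
apply_moves --deltas "50 10 -23 0 0 0 0; 50 20 -46 0 0 0 0; 50 30 -69 0 0 0 0; 50 40 -92 0 0 0 0; 50 50 -115 0 0 0 0"

```text
time_s: 15.27
ee_pos: [567.6, -224.9, 211.4]
tcp_rot: [-179.9, -0.3, -179.9]
force: [1.0, -0.1, -2.3]
gripper_width: 55.0
```

Call:
apply_moves --deltas "50 10 -23 0 0 0 0; 50 20 -46 0 0 0 0; 50 30 -69 0 0 0 0; 50 40 -92 0 0 0 0; 50 46 -112 0 0 0 0"

```text
time_s: 15.68
ee_pos: [521.2, -337.1, 211.8]
tcp_rot: [-180.0, -0.4, -180.0]
force: [1.5, 0.3, -2.0]
gripper_width: 55.0
```

```bash
python3 - <<'E'
from h import *
delta([518,-345,51],DOWN)
E
```

```text
t 15.68 pos [ 521.2 -337.1  211.8] rot [-180.    -0.4 -180. ] q [ -36.   26.   96.   -0.   57. -125.] F [ 1.5  0.3 -2. ] w 55.0
delta [  2.2  -7.8 160.8] [-0.  -0.4  0. ] |d| 161.0
```

Call:
apply_moves --deltas "50 1 -6 28 0 0 0; 50 1 -6 56 0 0 0; 50 1 -6 84 0 0 0; 50 1 -6 112 0 0 0; 50 1 -6 130 0 0 0"

```text
time_s: 16.1
ee_pos: [519.5, -341.3, 79.3]
tcp_rot: [180.0, -0.4, -180.0]
force: [-0.5, 0.9, -2.2]
gripper_width: 55.0
```

Call:
apply_moves --deltas "50 0 0 5 0 0 0; 50 0 0 10 0 0 0; 50 0 0 13 0 0 0; 50 0 0 13 0 0 0; 50 0 0 13 0 0 0"

```text
time_s: 16.52
ee_pos: [522.2, -342.4, 70.9]
tcp_rot: [-179.8, -0.2, -179.9]
force: [-0.3, -0.9, -1.3]
gripper_width: 54.5
```

```bash
python3 - <<'E'
from h import *
import cv2
delta([518,-345,48.5],DOWN)
im=cams.snapshot("scene");cv2.imwrite("pics/scene8.png",im[...,::-1])
cv2.imwrite("pics/c8.png",cv2.resize(im[120:220,140:260,::-1],(720,600),interpolation=2))
E
```

```text
t 16.52 pos [ 522.2 -342.4   70.9] rot [-179.8   -0.2 -179.9] q [ -36.   36.  102.   -0.   41. -126.] F [-0.3 -0.9 -1.3] w 54.5
delta [ 4.1 -2.5 22.4] [-0.2 -0.2  0.1] |d| 23.0
```

View pics/c8.png

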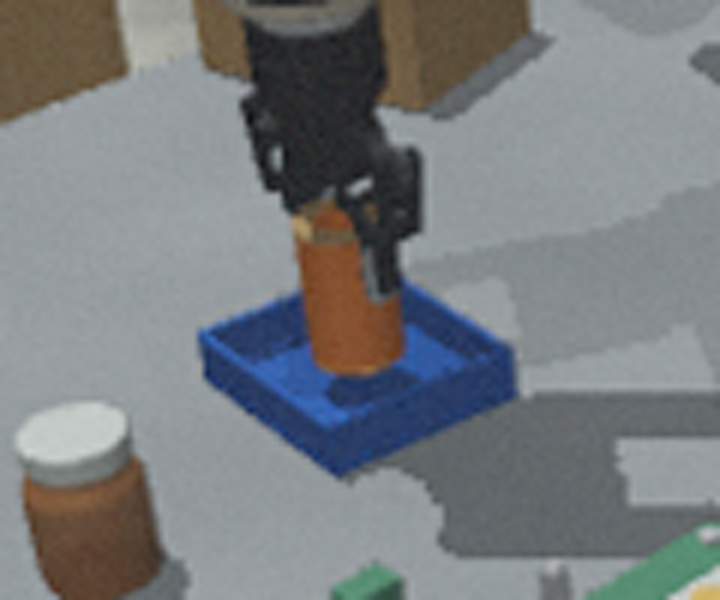

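Call:
apply_moves --deltas "50 0 0 6 0 0 0; 50 0 0 12 0 0 0; 50 0 0 17 0 0 0; 50 0 0 18 0 0 0; 50 0 0 18 0 0 0"

```text
time_s: 16.98
ee_pos: [521.3, -341.8, 51.3]
tcp_rot: [-179.9, -0.3, -179.9]
force: [0.5, 0.1, -1.9]
gripper_width: 55.0
```

Call:
apply_moves --deltas "50 0 0 0.7 0 0 0; 50 0 0 1.4 0 0 0; 50 0 0 2 0 0 0; 50 0 0 2 0 0 0"

```text
time_s: 17.32
ee_pos: [521.7, -342.0, 50.0]
tcp_rot: [-179.9, -0.2, -179.9]
force: [0.6, -1.1, -1.0]
gripper_width: 54.9
```

Call:
apply_moves --deltas "50 0 0 0.5 0 0 0; 50 0 0 1 0 0 0; 50 0 0 1 0 0 0; 50 0 0 1 0 0 0"

```text
time_s: 17.65
ee_pos: [521.6, -342.0, 49.0]
tcp_rot: [-179.9, -0.2, -179.9]
force: [-0.3, -0.7, -1.7]
gripper_width: 54.7
```

Call:
apply_moves --deltas "50 0 0 0.5 0 0 0; 50 0 0 1 0 0 0; 50 0 0 1 0 0 0; 50 0 0 1 0 0 0"

```text
time_s: 17.98
ee_pos: [521.8, -342.2, 48.6]
tcp_rot: [-179.9, -0.2, -179.9]
force: [-1.8, 1.5, 9.0]
gripper_width: 54.8
```

Call:
apply_moves --deltas "66 0 0 0 0 0 0; 75 0 0 0 0 0 0; 90 0 0 0 0 0 0; 100 0 0 0 0 0 0; 100 0 0 0 0 0 0"

```text
time_s: 18.4
ee_pos: [521.6, -342.0, 47.9]
tcp_rot: [-179.9, -0.3, -179.9]
force: [0.3, -0.7, 0.7]
gripper_width: 85.1
```

Call:
apply_moves --deltas "100 0 0 -10 0 0 0; 100 0 0 -35 0 0 0; 100 0 0 -65 0 0 0; 100 0 0 -100 0 0 0; 100 0 0 -130 0 0 0"

```text
time_s: 18.82
ee_pos: [522.2, -341.8, 180.6]
tcp_rot: [-179.9, -0.2, -179.9]
force: [1.1, -0.3, 0.3]
gripper_width: 85.4
```

Call:
apply_moves --deltas "100 20 0 -30 0 0 0; 100 50 0 -50 0 0 0; 100 70 0 -60 0 0 0; 100 70 0 -60 0 0 0; 100 70 0 -60 0 0 0"

```text
time_s: 19.23
ee_pos: [452.1, -342.1, 239.9]
tcp_rot: [-179.8, -0.2, -180.0]
force: [0.3, 0.1, 0.7]
gripper_width: 85.4
```

```bash
python3 - <<'E'
from h import *
import cv2
st=r.get_state();print(st["time_s"],st["ee_pos"],st["force"],st["gripper_width"])
im=cams.snapshot("scene");cv2.imwrite("pics/scene9.png",im[...,::-1])
cv2.imwrite("pics/c9.png",cv2.resize(im[140:320,130:370,::-1],(800,600),interpolation=2))
G=lambda i:cv2.imread(f"pics/scene{i}.png",0).astype(np.float32)
def ecc(x,y,w,h,i,j):
    M=np.eye(2,3,dtype=np.float32);cc,M=cv2.findTransformECC(G(i)[y:y+h,x:x+w],G(j)[y:y+h,x:x+w],M,cv2.MOTION_TRANSLATION,(3,200,1e-5),None,3);return np.round(M[:,2],2)
print("stop",ecc(249,241,16,27,0,9),"guide since release",ecc(226,228,22,24,6,9),"cone",ecc(268,155,34,52,0,9),"jar",ecc(140,180,34,45,0,9))
E
```

```text
19.2333 [ 452.10779751 -342.13609493  239.9169889 ] [0.27130146 0.10408159 0.71963508] 85.42458680939583
stop [0.15 0.14] guide since release [-0.01 -0.03] cone [0.03 0.08] jar [ 0.01 -0.02]
```

View pics/c9.png

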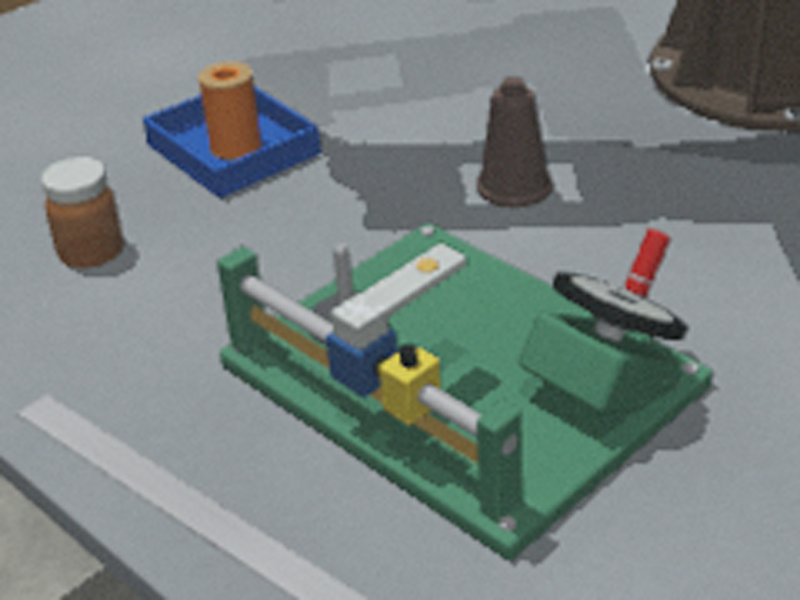

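```bash
python3 -c "
from rig import r
print(r.sign_off())"
```

```text
the job is handed in; nothing more can be done
None
```

The job is done and handed in at about 19 s. The one doubt is whether I nudged the stop by a fraction of a millimetre.

**Winding:** I turned the wheel clockwise by its red handle. The guide met the rubber tip after about 487°. I pressed on to about 520°, and on that last 10° step the handle force jumped from 11 N to about 27 N, roughly the level at which the stop slips. I backed off 2 mm at once and let go.

**Spool:** It came straight up off the spindle. I lowered it until I felt the tray floor (9 N), and it now stands upright near the middle of the tray.

**Last checks:**
- **Guide:** it has not moved since I let go of the handle. It sits about 1 mm beyond where it was at 500°, so it should still be pressing into the tip.
- **Stop:** image comparison shows an apparent shift of about (0.15, 0.14) pixels, some 0.6 mm. That is close to the noise, because a fixed part of the winder showed up to 0.3 pixels of false shift from shadows, so I cannot rule out a very small slip.
- **Jar and cone:** neither shows any measurable shift.
- **Hammer:** I did not compare it in the final picture; the arm never went near it after the start.
- **Robot:** it is touching nothing.

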